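Assemble the stone-sieve column

ROBOT

A 6-joint arm with a two-finger parallel gripper is mounted at the origin on the work surface. World frame = base frame: x ahead of the robot, y to its left, z up, the work surface at z = 0. Lengths are in mm, angles in rad, forces in N, time in s.
With the tool pointing down it reaches from about 250 to 800 mm from the base axis. Payload 3.9 kg.
Tool frame: the origin (TCP) lies on the centre line of the jaws, within the pads' length; the fingertips stand 22 mm ahead of it and the grasp point (between the pads) lies 3 mm ahead of it (arm.finger_overhang is the z of the fingertips in the tool frame, in mm); z points along the fingers, y is the line along which they close (so a half turn about z gives the same grasp; the last joint's range is limited). The gripper opens to 85 mm and grips with 20 to 120 N. Pads are 22 mm wide; open, the fingers measure 114 mm over their backs; the gripper's body (76 mm by 85 mm) begins 54 mm behind the grasp point. The pads swing forward as they close: fully open they stand 13 mm farther back than shut.
Start: joints at [1.286, 0.26, -0.138, 1.173, 0, 1.571], TCP at [147.502, 503.843, 232.804] pointing down, gripper open.
Joint ranges: [-2.78, 2.78], [-0.83, 1.72], [-1.28, 1.37], [-1.9, 2.12], [-1.57, 1.48], [-3.14, 3.14]. Speed limits (rad/s): [2.57, 2.57, 3.14, 3.14, 3.14, 3.14].

INTERFACE

Orientations are given as a rotation vector (axis times angle).
In Python, from rig import arm gives the robot as it stands. The module is installed in compiled form; this text tells all that it offers.
- The arm moves only by the tool jog_arm, never from a script. Its argument "targets" is a list that holds one entry, the list of rows, each a list of 5 numbers: the opening, from 0 (shut) to 1 (fully open), then the shift along the tool's x, y, z normalised to -1 to 1, where 1 is 0.1 m, then the turn about the tool's z normalised to -1 to 1, where 1 is 90 degrees. A call has 1 to 10 rows; each row is the pose to reach, as a shift and turn from the pose commanded when the call began, along the tool's axes at that moment; what a row does not reach only later rows make up. A row lasts 1/12 s, in which the tool goes at most 41.7 mm and 7.16 degrees, less where a joint would pass 70% of its speed; a pose out of reach is approached as far as the arm can. A call with a number of a shift or a turn outside -1 to 1 is refused whole. A call with a gripper value outside its range is refused whole. The fingers move at their own pace and stop on an object; "squeeze" is the grip in N (left out, the last holds). Time passes only in rows, so rows that repeat a pose let the fingers close. It gives the time, the measured TCP pose, the force, the opening and the grip force at its end, in the units of the state.
- arm.sense(): the state, without advancing time (a new reading comes with each control period).
- arm.snapshot(name): name is "side" or "top" or "wrist"; returns the picture (400x640x3 uint8, red, green, blue); there is no depth.
- arm.camera_params(name): a dict with "camera_matrix" (3x3 intrinsics, pixels), "position" and "attitude" of the camera in the world. Camera axes: x right, y down, z forward; pixel columns grow to the right and rows downward; lengths in mm; the calibration is good to about 2 mm. The wrist camera is an equidistant fisheye: a pixel r from the principal point sees the ray r / f radians off the axis. A picture is of the moment at which its call begins: read the wrist's pose just before it. camera_params takes no time and is no camera call; for the wrist camera it gives the pose at the moment of the call.
- arm.sign_off(): hands the job in; it is judged then, once.
The state is a dict: "t": time; "qpos": joint angles; "joint_velocities": joint speeds; "joint_torque": joint torques, N m; "ee_pos": TCP position; "eef_rot": TCP orientation; "wrist_force": force on the tool from outside, world axes, zero at the start; "ft_torque": the same for the moment, N m; "gripper_width": opening from 0.0 (shut) to 1.0 (fully open); "grasp_force": force on a finger pad.
Only numpy, scipy, OpenCV 4.12 (cv2) and the standard library are available. Lean on these libraries where they do the work, as an engineer would, in place of code of your own. Each camera call takes 0.05 s, during which the arm holds its last target. There are 200 camera calls.

TASK

Put the stone-sieve set together on its stand: the plain-floored catch pan first, then the fine sieve on the pan, then the coarse sieve, and last the lid with the black handle, each standing upright and fully seated in the one below. Set each piece down gently rather than dropping it, and leave the dish, jar, bottle, slide box and counter lying around them where they are.

Things in the scene. Friction and masses are not known exactly. Their poses are not given: they have to be found in the camera images.
- stand_top (a point): Sieve stand, fixed: black rubber foot disc 96 mm across, 8 mm high, with an aluminium neck 58 mm across rising to 30 mm above the bench, open at the top: a round socket 53 mm across, 12 mm deep, empty at the start. The point is the centre of the neck's top rim, 30 mm above the bench; z up.
- pan_center (a point): Catch pan: steel cup, 46 mm high, plain unpierced floor. Below, a tapered spigot 9 mm high, 40 to 49 mm across, fits a 53 mm socket; the 58 mm body's shoulder then rests on the rim. Grip band 63 mm across, 15 to 30 mm above the foot. Open 53 mm socket on top, 16 mm deep. Point: on the axis, half-way up (23 mm above the foot); z up. Seated, it is 14 mm above the stand's rim.
- fine_center (a point): Fine sieve: steel, outside shape, sizes, band, spigot and socket as the catch pan (46 mm high), but its floor, seen from above, has many (37) small dark holes 5 mm across. Point: on the axis, half-way up (23 mm above the foot); z up. Seated in the pan, it is 37 mm above the pan's point.
- coarse_center (a point): Coarse sieve: steel, like the fine sieve but taller, 60 mm, with seven large dark holes 12 mm across in its floor. Same spigot and 53 mm socket (22 mm deep). Grip band 63 mm across, 22 to 38 mm above the foot. Point: on the axis, half-way up (30 mm above the foot); z up. Seated in the fine sieve, it is 44 mm above that one's point.
- lid_handle (a point): Lid: steel disc 58 mm across (9 to 14 mm above its foot) with the same 9 mm spigot below and an upright black round handle on top, 20 mm across, 14 to 56 mm above the foot. Point: on the axis, half-way up the handle, 35 mm above the foot; z up. Seated in the coarse sieve, it is 56 mm above that one's point.
- dish: Bystander: clear culture dish with an amber layer, 55 mm across, 13 mm high, loose. Origin: centre of its underside. Leave it.
- specimen_jar: Bystander: clear specimen jar with amber content and white screw cap, 46 mm across, 50 mm high, loose. Origin: centre of its underside. Leave it.
- dropper: Bystander: white dropper bottle with a red cap, 26 mm across, 56 mm high, loose. Origin: centre of its underside. Leave it.
- slide_box: Bystander: closed green slide box, 85 mm (its x) by 45 mm (its y) by 28 mm high, loose. Origin: centre of its underside. Leave it.
- counter: Bystander: grey hand counter with three black keys, 75 mm (its x) by 50 mm (its y) by 39 mm high, loose. Origin: centre of its underside. Leave it.
There are look-alikes about, which are no part of the job. Leave any blue look-alike of the part that bears fine_center alone.

How it is judged (in metres and radians):
On the way, in this order (a step that is already met when the one before it is completed fails the run):
1. the catch pan is seated in the stand (horizontal distance between pan_center and stand_top below 0.005 m and z of pan_center in the frame of stand_top between 0.011 and 0.017 m and angle between pan_center's own z axis and vertical below 0.07 rad), for 0.2 s.
2. the fine sieve is seated in the pan, the pan still in place (all of step 1 and horizontal distance between fine_center and pan_center below 0.005 m and z of fine_center in the frame of pan_center between 0.034 and 0.04 m and angle between fine_center's own z axis and vertical below 0.07 rad), for 0.2 s.
3. the coarse sieve is seated in the fine sieve, all below in place (all of step 2 and horizontal distance between coarse_center and fine_center below 0.005 m and z of coarse_center in the frame of fine_center between 0.041 and 0.047 m and angle between coarse_center's own z axis and vertical below 0.07 rad), for 0.2 s.
4. the lid is seated in the coarse sieve, all below in place (all of step 3 and horizontal distance between lid_handle and coarse_center below 0.005 m and z of lid_handle in the frame of coarse_center between 0.053 and 0.059 m and angle between lid_handle's own z axis and vertical below 0.07 rad), for 0.2 s.
At the end, for the whole second after the job is handed in: Stand, catch pan, fine sieve, coarse sieve and lid form one column in this order from the bottom: each piece within 5 mm of the axis and 3 mm of the seated height of the one below it, tilted less than 4 degrees, released and at rest (under 20 mm/s) (all of step 4 and linear speed of each of pan, fine, coarse, lid below 0.02 m/s); the robot touches nothing.
It fails at once if a bystander is shifted by more than 30 mm or knocked over (distance of any of dish, specimen_jar, dropper, slide_box, counter from where it was at the start of the episode above 0.03 m or angle between any of dish, specimen_jar, dropper, slide_box, counter's own z axis and vertical above 0.6 rad).
It fails at once if a piece of the set is dropped (moves faster than 0.6 m/s while the fingers do not touch it) ((linear speed of pan above 0.6 m/s and contact force between the fingers and pan below 0.05 N) or (linear speed of fine above 0.6 m/s and contact force between the fingers and fine below 0.05 N) or (linear speed of coarse above 0.6 m/s and contact force between the fingers and coarse below 0.05 N) or (linear speed of lid above 0.6 m/s and contact force between the fingers and lid below 0.05 N)).
It also fails if it takes over 99 s, if anything falls off the work surface, if the arm or the gripper's body presses on something with over 40 N, if the wrist force passes 120 N, or if a joint passes its speed limit or range.

## Working session

There is one attempt and no reset: what is moved stays moved. The work goes in short steps, Python scripts to look and compute and a tool call to move; the robot and the scene stay as the last step left them, time stands still between calls to the robot, and variables do not carry over. Pictures are saved under pics/ and viewed, at most 14 in all, crops included, and the job is handed in when it is done.

Besides the shell and the picture viewer there is one more tool, called after ">>>" in YAML: its name, and indented under it one key for each argument. jog_arm: Moves the arm, as the interface text tells. Its arguments: {"type":"object","properties":{"targets":{"type":"array"},"squeeze":{"type":"number"}},"required":["targets"]}

```bash
mkdir -p pics
python3 - <<'E'
from rig import arm
import cv2
s=arm.sense();print({k:s[k] for k in('t','ee_pos','eef_rot','gripper_width')})
for n in('top','side'):
    print(n,arm.camera_params(n)); cv2.imwrite(f'pics/{n}0.png',arm.snapshot(n)[:,:,::-1])
print(arm.camera_params('wrist'))
E
```

```text
{'t': 0.0, 'ee_pos': array([147.31757643, 503.17972285, 231.95768304]), 'eef_rot': array([-4.45842302e-01, -3.10952238e+00,  3.06003920e-03]), 'gripper_width': 1.0010820087792442}
top {'camera_matrix': array([[448.86678481,   0.        , 323.33505264],
       [  0.        , 448.86678481, 201.46651837],
       [  0.        ,   0.        ,   1.        ]]), 'position': array([ 433.77208364,   17.69963403, 1065.15195062]), 'attitude': array([-2.19643476,  2.20891182, -0.05386993])}
side {'camera_matrix': array([[380.42156274,   0.        , 312.46677645],
       [  0.        , 380.42156274, 201.45628403],
       [  0.        ,   0.        ,   1.        ]]), 'position': array([ 117.36223498, -330.23410173,  665.23392602]), 'attitude': array([-2.28123441,  1.01825654, -0.35395897])}
{'camera_matrix': array([[309.70691629,   0.        , 310.5539102 ],
       [  0.        , 309.70691629, 198.72218782],
       [  0.        ,   0.        ,   1.        ]]), 'position': array([ 77.13672327, 525.57208037, 372.02303358]), 'attitude': array([2.31941566, 1.73653246, 0.25197648])}
```

View pics/top0.png

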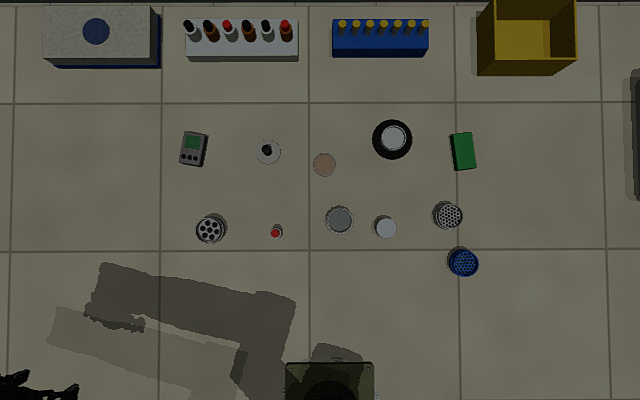

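View pics/side0.png

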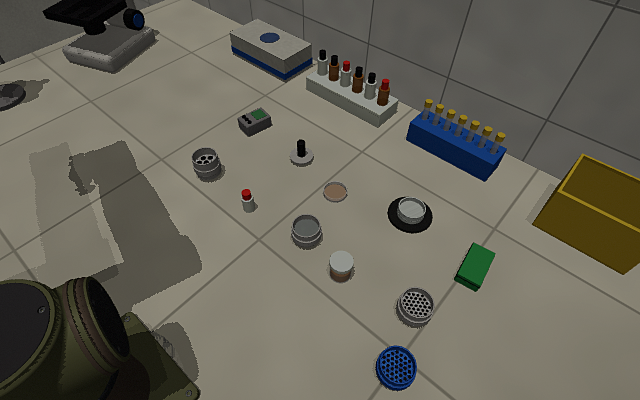

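The top view shows these things that could be mistaken for one another:
- Pan (339,219), plain floor. Similar: the jar (385,228, white cap) and the dish (324,165).
- Fine sieve (448,215), steel with many holes. Look-alike: the blue one (463,263), which I will leave.
- Coarse sieve (210,229), seven large holes.
- Lid (268,152), black handle.
- Stand (392,139).

I'll check these choices in a crop.

```bash
cat > h.py <<'E'
from rig import arm
import numpy as np, cv2
from scipy.spatial.transform import Rotation as R
def ray(cam,uv,P=None):
    P=P or arm.camera_params(cam); K=P['camera_matrix']
    d=np.array([(uv[0]-K[0,2])/K[0,0],(uv[1]-K[1,2])/K[1,1]])
    if cam=='wrist':
        r=np.hypot(*d); v=np.r_[d/r*np.sin(r),np.cos(r)] if r>1e-9 else np.array([0,0,1.])
    else: v=np.r_[d,1.]
    return np.array(P['position']),R.from_rotvec(P['attitude']).apply(v)
def at(cam,uv,z,P=None):
    p,v=ray(cam,uv,P); return p+v*(z-p[2])/v[2]
def move(target,yaw_to=None):
    "shift in tool axes (units 0.1 m) from the measured pose"
    s=arm.sense(); Rt=R.from_rotvec(s['eef_rot'])
    return Rt.inv().apply(np.array(target)-s['ee_pos'])/100
E
python3 - <<'E'
from h import *
im=cv2.imread('pics/top0.png')
pts=dict(pan=(339,219,46),fine=(448,215,46),coarse=(210,229,60),lid=(267,152,14),stand=(392.5,138.5,30),blue=(463,263,46),jar=(385,228,50),dish=(324,165,13),drop=(275,232,56),box=(463,151,28),counter=(194,149,39))
for k,(u,v,z) in pts.items(): print(k,at('top',(u,v),z).round(0))
t=[cv2.resize(im[int(v)-25:int(v)+25,int(u)-25:int(u)+25],(250,250),interpolation=cv2.INTER_CUBIC) for u,v,z in list(pts.values())[:6]]
cv2.imwrite('pics/m.png',np.vstack([np.hstack(t[:3]),np.hstack(t[3:])]))
s=arm.sense();print(R.from_rotvec(s['eef_rot']).as_matrix().round(2))
E
```

```text
pan [437. -24.  46.]
fine [ 445. -272.   46.]
coarse [417. 265.  60.]
lid [596. 143.  14.]
stand [ 624. -150.   30.]
blue [ 336. -304.   46.]
jar [ 417. -128.   50.]
dish [565.   9.  13.]
drop [409. 120.  56.]
box [ 594. -315.   28.]
counter [600. 308.  39.]
[[-0.96  0.28 -0.  ]
 [ 0.28  0.96 -0.  ]
 [ 0.   -0.   -1.  ]]
```

View pics/m.png

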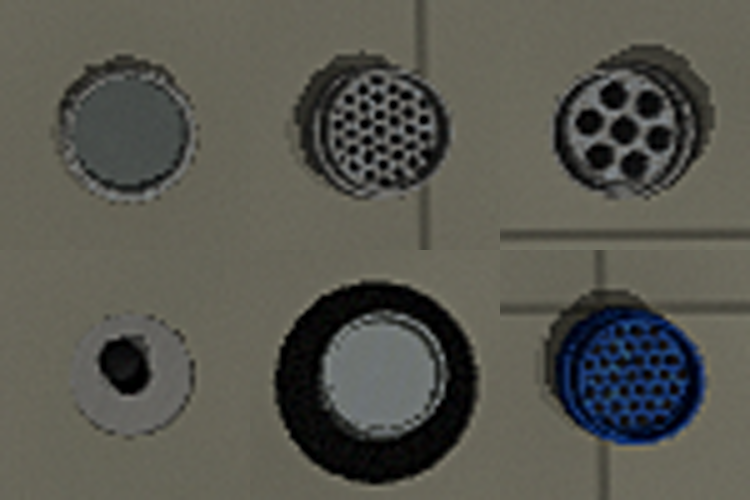

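The crop confirms the choices: plain-floored pan, steel fine sieve, seven-hole coarse sieve, black-handled lid, and an empty stand. I'll square the tool to the world axes and head over.

>>> jog_arm:
  targets:
    - [[1,0,0,0,-0.18],[1,0,0,0,-0.18],[1,0,0,0,-0.18],[1,0,0,0,-0.18]]
  squeeze: 40

```text
t: 0.43
ee_pos: [147.4, 503.5, 232.3]
eef_rot: [-0.003, -3.141, 0.002]
wrist_force: [-0.5, -0.2, 0.1]
gripper_width: 1.0
grasp_force: 0.0
```

>>> jog_arm:
  targets:
    - [[1,-0.3,-0.3,0,0],[1,-0.6,-0.6,0,0],[1,-0.85,-0.8,0,0],[1,-0.85,-0.8,0,0]]

```text
t: 0.77
ee_pos: [235.3, 419.8, 232.6]
eef_rot: [0.014, 3.14, -0.005]
wrist_force: [0.1, -0.2, 1.5]
gripper_width: 0.999
grasp_force: 0.0
```

>>> jog_arm:
  targets:
    - [[1,-0.3,-0.3,0,0],[1,-0.6,-0.6,0,0],[1,-0.85,-0.8,0,0],[1,-0.85,-0.8,0,0]]

```text
t: 1.1
ee_pos: [320.4, 340.6, 232.7]
eef_rot: [0.014, 3.14, -0.003]
wrist_force: [0.3, 0.6, -1.1]
gripper_width: 1.003
grasp_force: 0.0
```

>>> jog_arm:
  targets:
    - [[1,-0.3,-0.3,0,0],[1,-0.6,-0.6,0,0],[1,-0.85,-0.8,0,0],[1,-0.85,-0.8,0,0],[1,-0.85,-0.8,0,0],[1,-0.85,-0.8,0,0]]

```text
t: 1.6
ee_pos: [401.3, 263.9, 232.5]
eef_rot: [-0.004, -3.14, -0.001]
wrist_force: [0.2, 1.0, -0.8]
gripper_width: 1.005
grasp_force: 0.0
```

Run:
```python
from h import *
s=arm.sense();P=arm.camera_params('wrist');im=arm.snapshot('wrist');cv2.imwrite('pics/w1.png',im[:,:,::-1])
print(s['t'],s['ee_pos'],R.from_rotvec(s['eef_rot']).as_matrix().round(3),s['qpos'],P['position'],R.from_rotvec(P['attitude']).as_matrix().round(3))
np.save('pics/w1.npy',np.r_[P['position'],P['attitude']])
```

```text
1.6 [401.31029354 263.94798727 232.52744521] [[-1.     0.002 -0.001]
 [ 0.002  1.     0.   ]
 [ 0.001  0.    -1.   ]] [ 5.81123648e-01  1.84550086e-01 -2.39240248e-01  1.14789927e+00
  9.88593700e-04  5.83606429e-01] [328.29189387 265.64732757 372.60699855] [[ 0.003  0.958  0.285]
 [ 1.    -0.003 -0.   ]
 [ 0.     0.285 -0.958]]
```

View pics/w1.png

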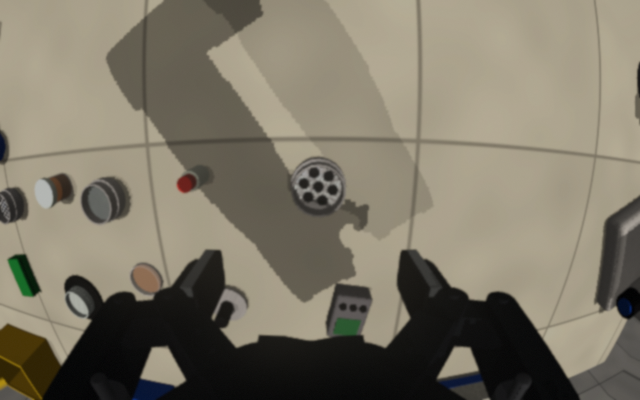

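The wrist view shows the coarse sieve at (318,185), dropper (187,183), pan (103,200), stand (83,297) and lid (230,305). Next, over to the pan.

>>> jog_arm:
  targets:
    - [[1,-0.04,-0.32,0,0],[1,-0.08,-0.64,0,0],[1,-0.12,-0.96,0,0],[1,-0.12,-0.96,0,0]]

```text
t: 1.98
ee_pos: [412.5, 164.5, 232.8]
eef_rot: [-0.007, -3.141, 0.004]
wrist_force: [-1.4, 0.7, -0.8]
gripper_width: 1.0
grasp_force: 0.0
```

>>> jog_arm:
  targets:
    - [[1,-0.04,-0.32,0,0],[1,-0.08,-0.64,0,0],[1,-0.12,-0.96,0,0],[1,-0.12,-0.96,0,0]]

```text
t: 2.32
ee_pos: [425.3, 68.9, 232.9]
eef_rot: [0.008, 3.141, -0.003]
wrist_force: [-0.3, -0.2, 0.5]
gripper_width: 0.999
grasp_force: 0.0
```

>>> jog_arm:
  targets:
    - [[1,-0.04,-0.32,0,0],[1,-0.08,-0.64,0.2,0],[1,-0.12,-0.96,0.4,0],[1,-0.12,-0.96,0.6,0],[1,-0.12,-0.96,0.6,0],[1,-0.12,-0.96,0.6,0]]

```text
t: 2.82
ee_pos: [436.3, -23.2, 172.2]
eef_rot: [-0.001, -3.139, -0.002]
wrist_force: [-0.2, 0.4, -0.3]
gripper_width: 1.0
grasp_force: 0.0
```

```bash
cat >> h.py <<'E'
def look(name):
    s=arm.sense();P=arm.camera_params('wrist');im=arm.snapshot('wrist')[:,:,::-1];cv2.imwrite(f'pics/{name}.png',im)
    np.savez(f'pics/{name}.npz',**P);print(round(s['t'],2),s['ee_pos'].round(1),s['qpos'].round(2));return im
def P(name): return dict(np.load(f'pics/{name}.npz'))
E
python3 - <<'E'
from h import *
im=look('w2')
E
```

```text
2.82 [436.3 -23.2 172.2] [-0.05  0.15 -0.45  0.98  0.   -0.05]
```

View pics/w2.png

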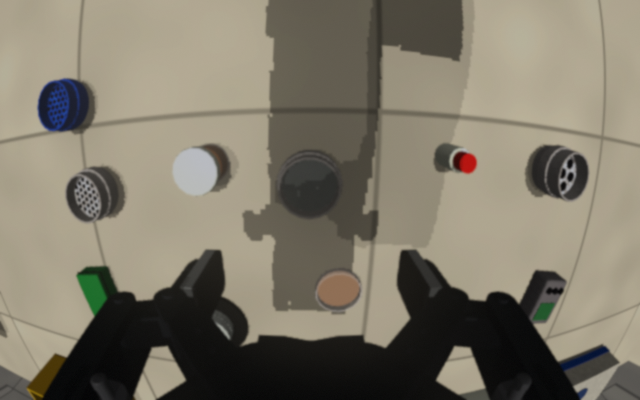

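The pan is in shadow at about (309,187), with the jar at (195,171), the dish at (338,290) and the stand partly hidden behind the left finger. I'll check the pan fit with a crop that has the projected rim drawn on it.

```bash
cat >> h.py <<'E'
def proj(p,P):
    q=R.from_rotvec(P['attitude']).inv().apply(np.atleast_2d(p)-P['position']);K=P['camera_matrix']
    r=np.hypot(q[:,0],q[:,1]);th=np.arctan2(r,q[:,2])
    return np.c_[K[0,2]+K[0,0]*th*q[:,0]/r,K[1,2]+K[1,1]*th*q[:,1]/r]
def overlay(name,c,circles,out,half=50,k=6,gamma=0.6):
    "circles: (z,radius) about axis c=(x,y)"
    Q=P(name);im=cv2.imread(f'pics/{name}.png');u,v=proj([c[0],c[1],circles[0][0]],Q)[0].astype(int)
    u0,v0=u-half,v-half;cr=im[v0:v+half,u0:u+half];cr=(255*(cr/255.)**gamma).astype('uint8')
    cr=cv2.resize(cr,None,fx=k,fy=k,interpolation=cv2.INTER_CUBIC);a=np.linspace(0,2*np.pi,60)
    for z,r in circles:
        w=proj(np.c_[c[0]+r*np.cos(a),c[1]+r*np.sin(a),a*0+z],Q)
        cv2.polylines(cr,[((w-[u0,v0]+.5)*k-.5).astype(int)],True,(0,0,255),1)
    cv2.imwrite(f'pics/{out}.png',cr)
E
python3 - <<'E'
from h import *
c=at('wrist',(309.5,187.5),46,P('w2'));print(c)
overlay('w2',c,[(46,29),(30,31.5)],'o2')
print(at('wrist',(318,184),60,dict(zip(('position','attitude','camera_matrix'),(np.load('pics/w1.npy')[:3],np.load('pics/w1.npy')[3:],P('w2')['camera_matrix'])))))
E
```

```text
[431.91744834 -22.5045996   46.        ]
[405.37386911 273.27939282  60.        ]
```

View pics/o2.png

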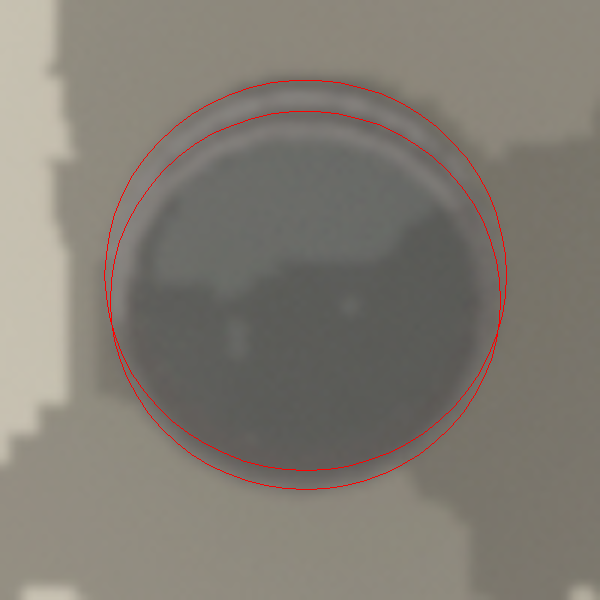

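The projected rim and band lie right on the pan, so its axis is at (432,-22.5). Descending.

>>> jog_arm:
  targets:
    - [[1,0.04,0.01,0.2,0],[1,0.04,0.01,0.45,0],[1,0.04,0.01,0.7,0],[1,0.04,0.01,0.9,0],[1,0.04,0.01,1.0,0],[1,0.04,0.01,1.0,0],[1,0.04,0.01,1.0,0]]

```text
t: 3.45
ee_pos: [434.2, -22.5, 73.7]
eef_rot: [-0.0, 3.141, 0.0]
wrist_force: [0.6, 0.5, 0.1]
gripper_width: 1.003
grasp_force: 0.0
```

>>> jog_arm:
  targets:
    - [[1,0,0,0.12,0],[1,0,0,0.24,0],[1,0,0,0.36,0],[1,0,0,0.45,0],[1,0,0,0.45,0],[1,0,0,0.45,0]]

```text
t: 3.95
ee_pos: [434.6, -23.3, 28.9]
eef_rot: [0.002, 3.14, 0.0]
wrist_force: [0.2, -0.4, -0.3]
gripper_width: 1.002
grasp_force: 0.0
```

>>> jog_arm:
  targets:
    - [[0.6,0,0,0,0],[0.6,0,0,0,0],[0.6,0,0,0,0],[0.6,0,0,0,0],[0.6,0,0,0,0],[0.6,0,0,0,0]]
  squeeze: 40

```text
t: 4.45
ee_pos: [434.6, -23.7, 29.4]
eef_rot: [0.003, 3.139, 0.0]
wrist_force: [-1.2, 0.1, 9.9]
gripper_width: 0.67
grasp_force: 40.5
```

Run:
```python
from h import *
for i in range(2): s=arm.sense();P=arm.camera_params('wrist');print(s['ee_pos'],P['position'],s['gripper_width'],s['grasp_force'])
w=np.load('pics/w2.npz');print(w['position'])
```

```text
[434.6252747  -23.67899929  29.43779315] [361.02932394 -21.97445904 169.21621409] 0.6701013715038785 40.454451804980636
[434.6252747  -23.67899929  29.43779315] [361.02932394 -21.97445904 169.21621409] 0.6701013715038785 40.454451804980636
[363.51500829 -21.78099162 312.40898499]
```

>>> jog_arm:
  targets:
    - [[0.6,0,0,-0.1,0],[0.6,0,0,-0.3,0],[0.6,0,0,-0.55,0],[0.6,0,0,-0.8,0],[0.6,0,0,-1.0,0],[0.6,0,0,-1.0,0]]

```text
t: 4.95
ee_pos: [436.6, -23.9, 132.0]
eef_rot: [0.003, 3.133, -0.001]
wrist_force: [0.5, -0.2, -1.4]
gripper_width: 0.669
grasp_force: 43.0
```

>>> jog_arm:
  targets:
    - [[0.6,-0.15,0,-0.1,0],[0.6,-0.35,0,-0.25,0],[0.6,-0.6,0,-0.4,0],[0.6,-0.8,-0.05,-0.45,0],[0.6,-0.93,-0.08,-0.45,0],[0.6,-0.93,-0.08,-0.45,0]]

```text
t: 5.45
ee_pos: [529.7, -32.4, 172.7]
eef_rot: [0.004, 3.138, -0.001]
wrist_force: [0.3, 0.6, -1.6]
gripper_width: 0.667
grasp_force: 43.0
```

>>> jog_arm:
  targets:
    - [[0.6,-0.2,0,0,0],[0.6,-0.45,0,0,0],[0.6,-0.7,-0.05,0,0],[0.6,-0.93,-0.08,0,0],[0.6,-0.93,-0.08,0,0],[0.6,-0.93,-0.08,0,0],[0.6,-0.93,-0.08,0,0]]

```text
t: 6.03
ee_pos: [617.5, -39.9, 171.7]
eef_rot: [-0.003, -3.138, -0.001]
wrist_force: [0.5, 0.0, -2.4]
gripper_width: 0.667
grasp_force: 43.0
```

Run:
```python
from h import *
look('w3'); print(arm.sense()['grasp_force'],proj([620,-150,30],P('w3')))
overlay('w3',(622,-150),[(30,29),(8,48)],'o3',half=70,k=5)
```

```text
6.03 [617.5 -39.9 171.7] [-0.06  0.45 -0.01  1.11  0.   -0.06]
43.03143731318414 [[197.36195943 191.29280594]]
```

View pics/o3.png

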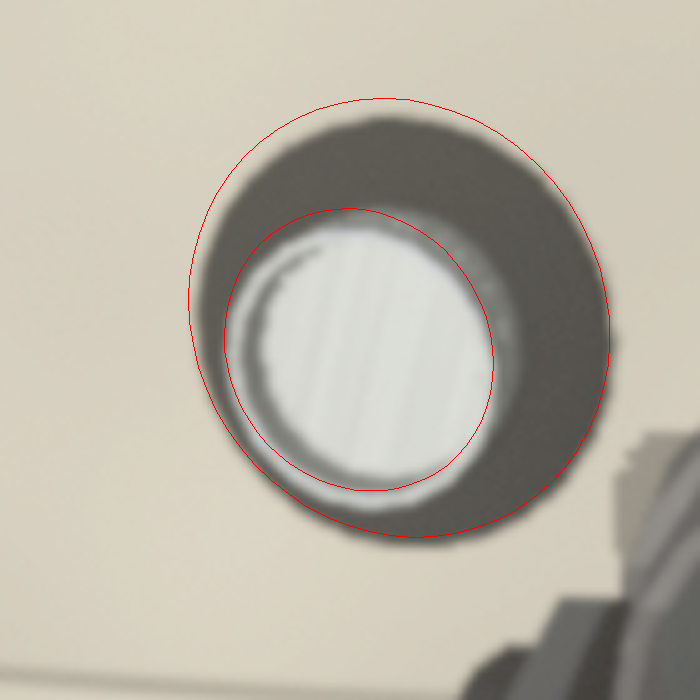

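The stand sits about 3 mm further in +x and 1 mm in +y than drawn, so it is near (625,-149). Moving over it.

>>> jog_arm:
  targets:
    - [[0.6,-0.02,-0.2,0,0],[0.6,-0.04,-0.45,0,0],[0.6,-0.06,-0.7,0,0],[0.6,-0.08,-0.9,0,0],[0.6,-0.08,-1.0,0,0],[0.6,-0.08,-1.0,0,0]]

```text
t: 6.58
ee_pos: [626.1, -141.9, 172.8]
eef_rot: [-0.008, -3.141, 0.001]
wrist_force: [-0.1, 0.2, -0.2]
gripper_width: 0.666
grasp_force: 43.1
```

>>> jog_arm:
  targets:
    - [[0.6,0,-0.09,0.1,0],[0.6,0,-0.09,0.3,0],[0.6,0,-0.09,0.5,0],[0.6,0,-0.09,0.7,0],[0.6,0,-0.09,0.8,0],[0.6,0,-0.09,0.8,0],[0.6,0,-0.09,0.8,0],[0.6,0,-0.09,0.8,0]]

```text
t: 7.25
ee_pos: [627.9, -148.9, 93.9]
eef_rot: [0.002, 3.14, -0.0]
wrist_force: [-0.6, 0.1, -0.8]
gripper_width: 0.669
grasp_force: 43.1
```

Run:
```python
from h import *
look('w4')
im=cv2.imread('pics/w4.png');cv2.imwrite('pics/c4.png',cv2.resize(im[110:310,190:430],(720,600)))
```

```text
7.25 [ 627.9 -148.9   93.9] [-0.23  0.54 -0.06  0.96  0.   -0.23]
```

View pics/c4.png

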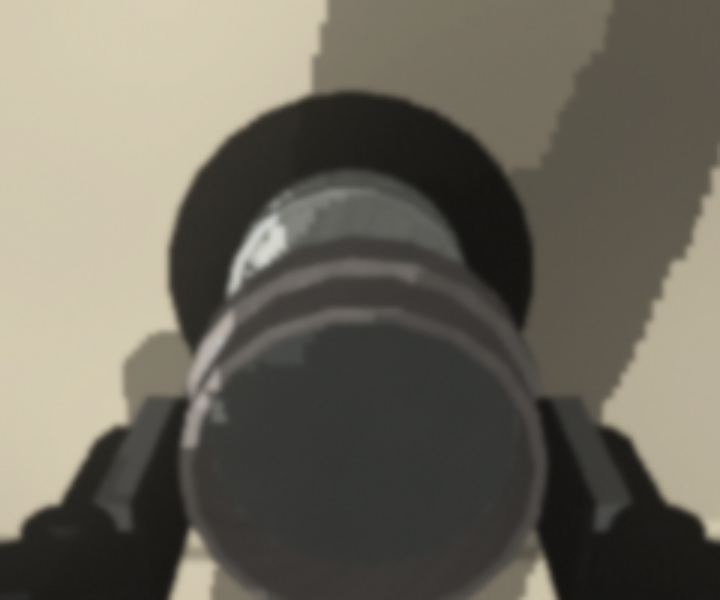

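Run:
```python
from h import *
Q=P('w4')
print('pan axis', at('wrist',(311.3,212.7),110.5,Q)+[29,0,0],at('wrist',(311.3,198),94.5,Q)+[31.5,0,0])
print('stand foot',at('wrist',(307,140.7),8,Q)+[48,0,0],'neck',at('wrist',(305.5,173),30,Q)+[29,0,0])
for n,z in(('l',8),('r',8)): print(at('wrist',(190+(170 if n=='l' else 532)/3,110+255/3),z,Q))
```

```text
pan axis [ 626.6822437  -146.97615576  110.5       ] [ 627.48897864 -146.93877634   94.5       ]
stand foot [ 626.20541654 -149.84752707    8.        ] neck [ 626.68809773 -150.69560194   30.        ]
[ 619.24792108 -196.49686635    8.        ]
[ 619.47071467 -103.81454096    8.        ]
```

>>> jog_arm:
  targets:
    - [[0.6,0,-0.025,0.1,0],[0.6,0,-0.025,0.2,0],[0.6,0,-0.025,0.28,0],[0.6,0,-0.025,0.32,0],[0.6,0,-0.025,0.36,0],[0.6,0,-0.025,0.4,0],[0.6,0,-0.025,0.42,0],[0.6,0,-0.025,0.43,0],[0.6,0,-0.025,0.43,0]]

```text
t: 8.05
ee_pos: [627.0, -151.6, 50.6]
eef_rot: [0.003, 3.141, -0.0]
wrist_force: [-2.1, 0.6, 2.6]
gripper_width: 0.667
grasp_force: 43.4
```

>>> jog_arm:
  targets:
    - [[0.6,0,0,0.01,0],[0.6,0,0,0.015,0],[0.6,0,0,0.015,0]]

```text
t: 8.3
ee_pos: [627.1, -151.6, 50.5]
eef_rot: [0.003, 3.141, -0.0]
wrist_force: [-4.2, 1.6, 12.5]
gripper_width: 0.668
grasp_force: 44.1
```

Measured height 50.5 mm against 50.4 expected, with 12 N of contact, so it is seated. Releasing.

>>> jog_arm:
  targets:
    - [[0.8,0,0,-0.01,0],[1,0,0,-0.01,0],[1,0,0,-0.01,0],[1,0,0,-0.01,0],[1,0,0,-0.01,0],[1,0,0,-0.01,0]]

```text
t: 8.8
ee_pos: [627.1, -151.6, 49.0]
eef_rot: [-0.003, -3.141, -0.0]
wrist_force: [-0.2, 0.3, -0.2]
gripper_width: 1.004
grasp_force: 0.0
```

>>> jog_arm:
  targets:
    - [[1,0,0,-0.1,0],[1,0,0,-0.3,0],[1,0,0,-0.6,0],[1,0,0,-0.9,0],[1,0,0,-1,0],[1,0,0,-1,0],[1,0,0,-1,0]]

```text
t: 9.38
ee_pos: [627.5, -151.7, 149.9]
eef_rot: [0.003, 3.14, -0.001]
wrist_force: [-0.0, -1.2, -1.0]
gripper_width: 1.0
grasp_force: 0.0
```

Run:
```python
from h import *
look('w5');overlay('w5',(627,-150),[(67,29),(67,26.5),(8,48)],'o5',half=75,k=5)
```

```text
9.38 [ 627.5 -151.7  149.9] [-0.24  0.51  0.03  1.09  0.   -0.24]
```

View pics/o5.png

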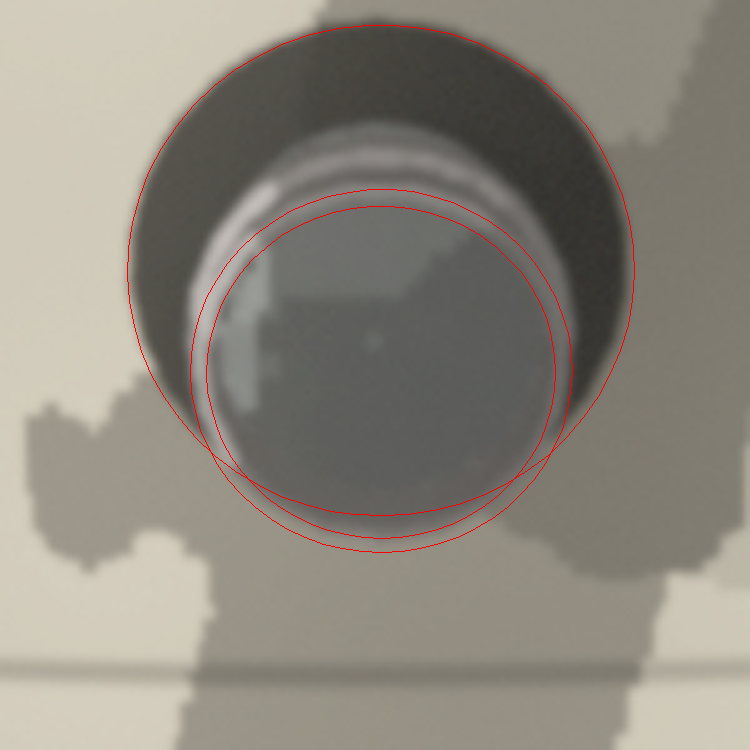

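The stand foot is exactly at (627,-150), and the pan sits centred in it at the right height. Next is the fine sieve.

>>> jog_arm:
  targets:
    - [[1,0.2,-0.1,-0.1,0],[1,0.45,-0.25,-0.1,0],[1,0.7,-0.4,-0.1,0],[1,0.93,-0.6,-0.1,0],[1,0.93,-0.6,-0.1,0]]

```text
t: 9.85
ee_pos: [528.0, -213.1, 157.0]
eef_rot: [-0.009, -3.134, -0.001]
wrist_force: [-0.3, 0.6, -0.3]
gripper_width: 0.999
grasp_force: 0.0
```

>>> jog_arm:
  targets:
    - [[1,0.2,-0.1,-0.1,0],[1,0.45,-0.25,-0.1,0],[1,0.7,-0.4,-0.1,0],[1,0.93,-0.6,-0.1,0],[1,0.93,-0.6,-0.1,0],[1,0.93,-0.6,-0.1,0],[1,0.93,-0.6,-0.1,0],[1,0.93,-0.6,-0.1,0]]

```text
t: 10.52
ee_pos: [441.5, -270.6, 168.6]
eef_rot: [-0.002, -3.141, -0.001]
wrist_force: [0.2, -0.4, -0.1]
gripper_width: 1.001
grasp_force: 0.0
```

```bash
cat >> h.py <<'E'
def fit(name,g,circles,span=14):
    Q=P(name);im=cv2.GaussianBlur(cv2.imread(f'pics/{name}.png',0).astype('f4'),(0,0),1)
    G=np.log1p(np.hypot(cv2.Sobel(im,cv2.CV_32F,1,0),cv2.Sobel(im,cv2.CV_32F,0,1)));a=np.linspace(0,2*np.pi,90)
    best=None
    for x in np.arange(g[0]-span,g[0]+span,.5):
        for y in np.arange(g[1]-span,g[1]+span,.5):
            w=np.vstack([proj(np.c_[x+r*np.cos(a),y+r*np.sin(a),a*0+z],Q) for z,r in circles]).astype('f4')
            sc=cv2.remap(G,w[None,:,0],w[None,:,1],cv2.INTER_LINEAR).mean()
            if best is None or sc>best[0]: best=(sc,x,y)
    return best
E
python3 - <<'E'
from h import *
look('w6');C=[(46,29),(46,26.5),(30,31.5)]
print(fit('w2',(435,-24),C),fit('w5',(625,-150),[(z+21,r) for z,r in C]))
b=fit('w6',(440,-270),C);print(b);overlay('w6',b[1:],C,'o6')
E
```

```text
10.52 [ 441.5 -270.6  168.6] [-0.55  0.28 -0.28  1.01  0.   -0.55]
(np.float32(3.4102466), np.float64(433.5), np.float64(-23.5)) (np.float32(3.9639792), np.float64(626.0), np.float64(-150.0))
(np.float32(3.971942), np.float64(443.0), np.float64(-276.0))
```

View pics/o6.png

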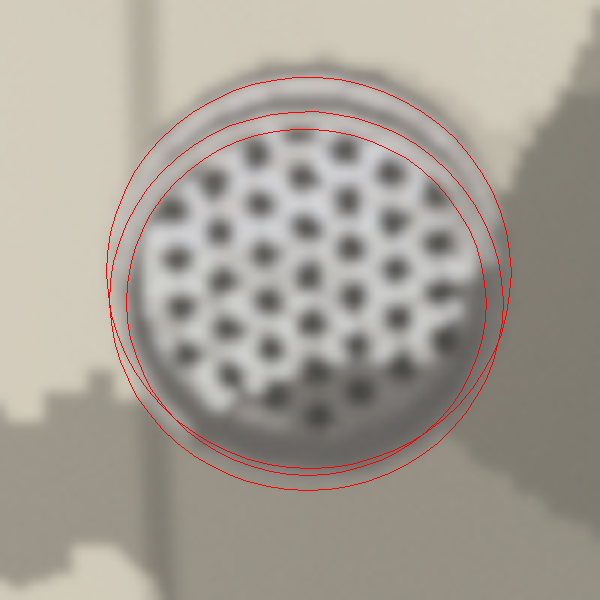

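This is the steel fine sieve with its many small holes, fitted at (443,-276). Descending and gripping.

>>> jog_arm:
  targets:
    - [[1,-0.01,-0.05,0.2,0],[1,-0.01,-0.05,0.45,0],[1,-0.01,-0.05,0.7,0],[1,-0.01,-0.05,0.9,0],[1,-0.01,-0.05,1.0,0],[1,-0.01,-0.05,1.0,0]]

```text
t: 11.07
ee_pos: [440.7, -274.6, 66.9]
eef_rot: [-0.001, -3.137, -0.004]
wrist_force: [0.2, -0.2, -0.0]
gripper_width: 0.999
grasp_force: 0.0
```

>>> jog_arm:
  targets:
    - [[1,0,0,0.12,0],[1,0,0,0.24,0],[1,0,0,0.36,0],[1,0,0,0.4,0],[1,0,0,0.4,0],[1,0,0,0.4,0]]

```text
t: 11.57
ee_pos: [442.7, -276.5, 30.2]
eef_rot: [0.003, 3.141, -0.001]
wrist_force: [-0.4, 0.6, -0.7]
gripper_width: 1.004
grasp_force: 0.0
```

>>> jog_arm:
  targets:
    - [[0.6,0,0,0,0],[0.6,0,0,0,0],[0.6,0,0,0,0],[0.6,0,0,0,0],[0.6,0,0,0,0],[0.6,0,0,0,0]]

```text
t: 12.07
ee_pos: [442.7, -276.7, 30.5]
eef_rot: [0.003, 3.14, -0.002]
wrist_force: [-1.0, 1.1, 5.6]
gripper_width: 0.653
grasp_force: 42.2
```

>>> jog_arm:
  targets:
    - [[0.6,0,0,-0.1,0],[0.6,0,0,-0.3,0],[0.6,0,0,-0.55,0],[0.6,0,0,-0.8,0],[0.6,0,0,-1.0,0],[0.6,0,0,-1.0,0]]

```text
t: 12.57
ee_pos: [444.5, -277.9, 134.0]
eef_rot: [0.003, 3.135, -0.007]
wrist_force: [1.5, 0.3, -0.3]
gripper_width: 0.648
grasp_force: 43.3
```

>>> jog_arm:
  targets:
    - [[0.6,-0.15,0.1,-0.1,0],[0.6,-0.35,0.25,-0.25,0],[0.6,-0.6,0.4,-0.4,0],[0.6,-0.8,0.55,-0.45,0],[0.6,-0.92,0.62,-0.45,0],[0.6,-0.92,0.62,-0.45,0]]

```text
t: 13.07
ee_pos: [536.3, -213.1, 173.7]
eef_rot: [-0.002, 3.14, 0.0]
wrist_force: [0.3, 0.4, -1.6]
gripper_width: 0.653
grasp_force: 43.3
```

>>> jog_arm:
  targets:
    - [[0.6,-0.2,0.13,0,0],[0.6,-0.45,0.3,0,0],[0.6,-0.7,0.48,0,0],[0.6,-0.92,0.63,0,0],[0.6,-0.92,0.63,0,0],[0.6,-0.92,0.63,0,0],[0.6,-0.92,0.63,0,0],[0.6,-0.92,0.63,0.2,0],[0.6,-0.92,0.63,0.4,0],[0.6,-0.92,0.63,0.4,0]]

```text
t: 13.9
ee_pos: [621.6, -152.2, 130.2]
eef_rot: [-0.006, -3.133, -0.002]
wrist_force: [-1.6, 0.4, -1.8]
gripper_width: 0.648
grasp_force: 43.3
```

>>> jog_arm:
  targets:
    - [[0.6,0,0,0.1,0],[0.6,0,0,0.15,0],[0.6,0,0,0.15,0],[0.6,0,0,0.15,0]]

```text
t: 14.23
ee_pos: [626.1, -152.0, 119.7]
eef_rot: [0.004, 3.141, -0.0]
wrist_force: [0.6, -1.0, -1.5]
gripper_width: 0.648
grasp_force: 43.3
```

>>> jog_arm:
  targets:
    - [[0.6,0,0,0.08,0],[0.6,0,0,0.14,0],[0.6,0,0,0.19,0],[0.6,0,0,0.23,0],[0.6,0,0,0.26,0],[0.6,0,0,0.29,0],[0.6,0,0,0.3,0],[0.6,0,0,0.3,0]]

```text
t: 14.9
ee_pos: [626.0, -151.6, 89.0]
eef_rot: [-0.003, -3.141, -0.0]
wrist_force: [0.2, 0.0, -1.7]
gripper_width: 0.647
grasp_force: 43.4
```

>>> jog_arm:
  targets:
    - [[0.6,0,0,0.005,0],[0.6,0,0,0.01,0],[0.6,0,0,0.01,0]]

```text
t: 15.15
ee_pos: [626.4, -151.7, 88.6]
eef_rot: [0.003, 3.141, -0.0]
wrist_force: [-0.7, -0.4, -1.3]
gripper_width: 0.648
grasp_force: 43.3
```

Still hanging free; a little lower.

>>> jog_arm:
  targets:
    - [[0.6,0,0,0.01,0],[0.6,0,0,0.015,0],[0.6,0,0,0.015,0],[0.6,0,0,0.015,0]]

```text
t: 15.48
ee_pos: [626.5, -151.7, 88.5]
eef_rot: [0.003, 3.14, -0.001]
wrist_force: [-2.6, 0.9, 5.5]
gripper_width: 0.65
grasp_force: 44.1
```

>>> jog_arm:
  targets:
    - [[0.8,0,0,-0.01,0],[1,0,0,-0.01,0],[1,0,0,-0.01,0],[1,0,0,-0.01,0],[1,0,0,-0.01,0],[1,0,0,-0.01,0]]

```text
t: 15.98
ee_pos: [626.1, -151.7, 87.6]
eef_rot: [-0.003, -3.141, -0.0]
wrist_force: [-0.3, -0.4, -0.3]
gripper_width: 0.998
grasp_force: 0.0
```

>>> jog_arm:
  targets:
    - [[1,0,0,-0.1,0],[1,0,0,-0.3,0],[1,0,0,-0.6,0],[1,0,0,-0.9,0],[1,0,0,-1,0],[1,0,0,-1,0],[1,0,0,-1,0]]

```text
t: 16.57
ee_pos: [626.5, -151.7, 188.3]
eef_rot: [0.003, 3.14, -0.001]
wrist_force: [-0.4, 0.0, -1.0]
gripper_width: 0.997
grasp_force: 0.0
```

Run:
```python
from h import *
look('w7');C=[(46,29),(46,26.5),(30,31.5)]
for dz in (50,54,58,62): print(dz,fit('w7',(626,-150),[(z+dz,r) for z,r in C],8))
```

```text
16.57 [ 626.5 -151.7  188.3] [-0.24  0.48  0.09  1.18  0.   -0.24]
50 (np.float32(3.798231), np.float64(630.5), np.float64(-149.0))
54 (np.float32(3.766081), np.float64(627.5), np.float64(-150.5))
58 (np.float32(3.8046582), np.float64(626.5), np.float64(-150.0))
62 (np.float32(3.7214015), np.float64(625.5), np.float64(-150.0))
```

The fine sieve fits best at its seated height, at (626.5,-150). On to the coarse sieve.

>>> jog_arm:
  targets:
    - [[1,0.14,0.28,0,0],[1,0.28,0.56,0,0],[1,0.43,0.84,0,0],[1,0.43,0.84,0,0]]

```text
t: 16.95
ee_pos: [578.3, -63.2, 185.4]
eef_rot: [0.003, -3.133, -0.005]
wrist_force: [-1.6, -0.1, -0.9]
gripper_width: 1.001
grasp_force: 0.0
```

>>> jog_arm:
  targets:
    - [[1,0.14,0.28,0,0],[1,0.28,0.56,0,0],[1,0.43,0.84,0,0],[1,0.43,0.84,0,0]]

```text
t: 17.28
ee_pos: [536.1, 20.1, 185.8]
eef_rot: [0.004, -3.135, -0.003]
wrist_force: [-1.6, -0.4, 0.0]
gripper_width: 1.0
grasp_force: 0.0
```

>>> jog_arm:
  targets:
    - [[1,0.14,0.28,0,0],[1,0.28,0.56,0,0],[1,0.43,0.84,0,0],[1,0.43,0.84,0,0]]

```text
t: 17.62
ee_pos: [494.2, 103.5, 186.2]
eef_rot: [0.004, -3.136, -0.002]
wrist_force: [0.1, 0.3, -0.4]
gripper_width: 1.001
grasp_force: 0.0
```

>>> jog_arm:
  targets:
    - [[1,0.14,0.28,0,0],[1,0.28,0.56,0,0],[1,0.43,0.84,0,0],[1,0.43,0.84,0,0]]

```text
t: 17.95
ee_pos: [452.4, 187.3, 186.5]
eef_rot: [0.004, -3.138, -0.001]
wrist_force: [-0.6, -0.5, 0.1]
gripper_width: 1.0
grasp_force: 0.0
```

>>> jog_arm:
  targets:
    - [[1,0.14,0.28,0,0],[1,0.28,0.56,0,0],[1,0.43,0.84,0,0],[1,0.43,0.84,0,0],[1,0.43,0.84,0,0],[1,0.43,0.84,0,0],[1,0.43,0.84,0,0]]

```text
t: 18.53
ee_pos: [412.5, 267.5, 187.3]
eef_rot: [-0.006, -3.141, 0.002]
wrist_force: [-1.3, -0.6, -0.5]
gripper_width: 0.999
grasp_force: 0.0
```

Run:
```python
from h import *
look('w8');C=[(60,29),(60,26.5),(38,31.5)]
b=fit('w8',(411,268),C);print(b);overlay('w8',b[1:],C,'o8')
```

```text
18.53 [412.5 267.5 187.3] [ 0.58  0.23 -0.3   1.04 -0.    0.58]
(np.float32(3.9102457), np.float64(414.0), np.float64(273.5))
```

View pics/o8.png

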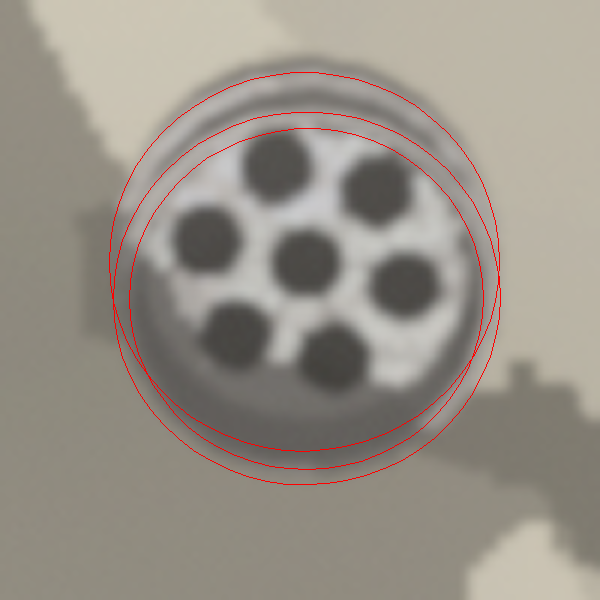

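The coarse sieve, with seven large holes, fits at (413.5,273). Descending and gripping.

>>> jog_arm:
  targets:
    - [[1,-0.01,0.05,0.2,0],[1,-0.01,0.05,0.45,0],[1,-0.01,0.05,0.7,0],[1,-0.01,0.05,0.9,0],[1,-0.01,0.05,1.0,0],[1,-0.01,0.05,1.0,0]]

```text
t: 19.08
ee_pos: [411.7, 271.4, 85.3]
eef_rot: [-0.006, -3.137, 0.005]
wrist_force: [-0.2, -0.3, -0.6]
gripper_width: 1.0
grasp_force: 0.0
```

>>> jog_arm:
  targets:
    - [[1,0,0,0.15,0],[1,0,0,0.3,0],[1,0,0,0.42,0],[1,0,0,0.5,0],[1,0,0,0.5,0],[1,0,0,0.5,0]]

```text
t: 19.58
ee_pos: [413.5, 273.5, 38.2]
eef_rot: [0.004, 3.141, -0.0]
wrist_force: [-0.7, 0.6, 0.3]
gripper_width: 1.004
grasp_force: 0.0
```

>>> jog_arm:
  targets:
    - [[0.6,0,0,0,0],[0.6,0,0,0,0],[0.6,0,0,0,0],[0.6,0,0,0,0],[0.6,0,0,0,0],[0.6,0,0,0,0]]

```text
t: 20.08
ee_pos: [414.0, 274.3, 38.9]
eef_rot: [0.003, 3.139, 0.001]
wrist_force: [-0.8, -1.7, 5.5]
gripper_width: 0.651
grasp_force: 43.6
```

>>> jog_arm:
  targets:
    - [[0.6,0,0,-0.1,0],[0.6,0,0,-0.3,0],[0.6,0,0,-0.55,0],[0.6,0,0,-0.8,0],[0.6,0,0,-1.0,0],[0.6,0,0,-1.0,0]]

```text
t: 20.58
ee_pos: [415.3, 275.5, 141.7]
eef_rot: [0.003, 3.136, 0.007]
wrist_force: [0.1, -0.6, -1.3]
gripper_width: 0.651
grasp_force: 43.0
```

>>> jog_arm:
  targets:
    - [[0.6,-0.06,-0.12,-0.2,0],[0.6,-0.15,-0.3,-0.4,0],[0.6,-0.28,-0.55,-0.6,0],[0.6,-0.425,-0.85,-0.75,0],[0.6,-0.425,-0.85,-0.75,0]]

```text
t: 21.0
ee_pos: [458.7, 185.4, 215.0]
eef_rot: [0.011, 3.136, -0.002]
wrist_force: [0.6, 0.4, -0.4]
gripper_width: 0.656
grasp_force: 43.2
```

>>> jog_arm:
  targets:
    - [[0.6,-0.12,-0.25,0,0],[0.6,-0.25,-0.5,0,0],[0.6,-0.37,-0.74,0,0],[0.6,-0.425,-0.85,0,0]]

```text
t: 21.33
ee_pos: [498.1, 101.5, 211.5]
eef_rot: [-0.007, -3.141, 0.002]
wrist_force: [-0.5, -0.6, -1.4]
gripper_width: 0.651
grasp_force: 43.3
```

>>> jog_arm:
  targets:
    - [[0.6,-0.12,-0.25,0,0],[0.6,-0.25,-0.5,0,0],[0.6,-0.37,-0.74,0,0],[0.6,-0.425,-0.85,0,0]]

```text
t: 21.67
ee_pos: [540.7, 16.6, 211.7]
eef_rot: [-0.006, -3.141, 0.001]
wrist_force: [0.8, 0.5, -1.4]
gripper_width: 0.653
grasp_force: 43.3
```

>>> jog_arm:
  targets:
    - [[0.6,-0.12,-0.25,0,0],[0.6,-0.25,-0.5,0,0],[0.6,-0.37,-0.74,0,0],[0.6,-0.425,-0.85,0,0]]

```text
t: 22.0
ee_pos: [583.2, -68.2, 211.8]
eef_rot: [-0.006, -3.141, 0.0]
wrist_force: [0.6, 0.7, -0.7]
gripper_width: 0.653
grasp_force: 43.3
```

>>> jog_arm:
  targets:
    - [[0.6,-0.12,-0.25,0,0],[0.6,-0.24,-0.48,0,0],[0.6,-0.34,-0.68,0,0],[0.6,-0.4,-0.8,0,0],[0.6,-0.425,-0.85,0,0],[0.6,-0.425,-0.85,0,0],[0.6,-0.425,-0.85,0.2,0],[0.6,-0.425,-0.85,0.4,0],[0.6,-0.425,-0.85,0.4,0],[0.6,-0.425,-0.85,0.4,0]]

```text
t: 22.83
ee_pos: [622.9, -149.9, 171.7]
eef_rot: [-0.001, -3.138, -0.002]
wrist_force: [0.3, 0.2, -0.6]
gripper_width: 0.657
grasp_force: 43.3
```

>>> jog_arm:
  targets:
    - [[0.6,0,0,0.05,0],[0.6,0,0,0.05,0],[0.6,0,0,0.05,0]]

```text
t: 23.08
ee_pos: [625.0, -151.4, 168.7]
eef_rot: [0.003, 3.14, -0.0]
wrist_force: [0.5, -0.7, -1.6]
gripper_width: 0.653
grasp_force: 43.3
```

>>> jog_arm:
  targets:
    - [[0.6,-0.015,0,0.06,0],[0.6,-0.015,0,0.13,0],[0.6,-0.015,0,0.19,0],[0.6,-0.015,0,0.23,0],[0.6,-0.015,0,0.27,0],[0.6,-0.015,0,0.3,0],[0.6,-0.015,0,0.33,0],[0.6,-0.015,0,0.335,0],[0.6,-0.015,0,0.335,0]]

```text
t: 23.83
ee_pos: [626.2, -151.7, 134.2]
eef_rot: [-0.003, -3.142, -0.0]
wrist_force: [0.4, 0.0, -1.5]
gripper_width: 0.65
grasp_force: 43.4
```

>>> jog_arm:
  targets:
    - [[0.6,0,0,0.005,0],[0.6,0,0,0.01,0],[0.6,0,0,0.01,0]]

```text
t: 24.08
ee_pos: [626.4, -151.7, 133.9]
eef_rot: [0.003, 3.141, -0.0]
wrist_force: [-1.1, 0.2, 1.6]
gripper_width: 0.657
grasp_force: 43.6
```

>>> jog_arm:
  targets:
    - [[0.6,0,0,0.005,0],[0.6,0,0,0.01,0],[0.6,0,0,0.01,0]]

```text
t: 24.33
ee_pos: [626.5, -151.7, 133.8]
eef_rot: [0.003, 3.14, -0.0]
wrist_force: [-2.1, -0.3, 6.8]
gripper_width: 0.65
grasp_force: 44.3
```

Seated (133.8 mm against 133.9 expected). Releasing and going to the lid.

>>> jog_arm:
  targets:
    - [[0.8,0,0,-0.01,0],[1,0,0,-0.01,0],[1,0,0,-0.01,0],[1,0,0,-0.01,0],[1,0,0,-0.01,0],[1,0,0,-0.01,0]]

```text
t: 24.83
ee_pos: [626.1, -151.6, 133.1]
eef_rot: [-0.003, -3.141, -0.0]
wrist_force: [-0.0, -0.1, 0.4]
gripper_width: 1.004
grasp_force: 0.0
```

>>> jog_arm:
  targets:
    - [[1,0,0,-0.1,0],[1,0,0,-0.3,0],[1,0,0,-0.6,0],[1,0,0,-0.9,0],[1,0,0,-1,0],[1,0,0,-1,0]]

```text
t: 25.33
ee_pos: [628.4, -152.2, 237.7]
eef_rot: [0.003, 3.134, -0.003]
wrist_force: [1.0, -0.4, -0.2]
gripper_width: 1.001
grasp_force: 0.0
```

>>> jog_arm:
  targets:
    - [[1,0.03,0.3,0,0],[1,0.06,0.6,0,0],[1,0.1,0.98,0,0],[1,0.1,0.98,0,0]]

```text
t: 25.67
ee_pos: [614.6, -47.9, 231.8]
eef_rot: [0.005, -3.138, -0.006]
wrist_force: [0.7, -0.1, -0.2]
gripper_width: 0.998
grasp_force: 0.0
```

>>> jog_arm:
  targets:
    - [[1,0.03,0.3,0,0],[1,0.06,0.6,0,0],[1,0.1,0.98,0,0],[1,0.1,0.98,0,0]]

```text
t: 26.0
ee_pos: [605.0, 49.9, 231.9]
eef_rot: [0.006, -3.139, -0.005]
wrist_force: [-0.5, -0.5, -0.5]
gripper_width: 1.003
grasp_force: 0.0
```

>>> jog_arm:
  targets:
    - [[1,0.03,0.3,0,0],[1,0.06,0.6,0.1,0],[1,0.1,0.98,0.2,0],[1,0.1,0.98,0.4,0],[1,0.1,0.98,0.5,0],[1,0.1,0.98,0.5,0],[1,0.1,0.98,0.5,0],[1,0.1,0.98,0.5,0]]

```text
t: 26.67
ee_pos: [597.2, 141.2, 183.7]
eef_rot: [0.006, 3.141, -0.0]
wrist_force: [0.0, -0.6, 1.0]
gripper_width: 0.997
grasp_force: 0.0
```

Run:
```python
from h import *
look('w9');C=[(14,29),(56,10)]
b=fit('w9',(597,145),C);print(b);overlay('w9',b[1:],C,'o9')
```

```text
26.67 [597.2 141.2 183.7] [ 0.23  0.43 -0.01  1.13 -0.    0.24]
(np.float32(3.4743896), np.float64(595.0), np.float64(144.0))
```

View pics/o9.png

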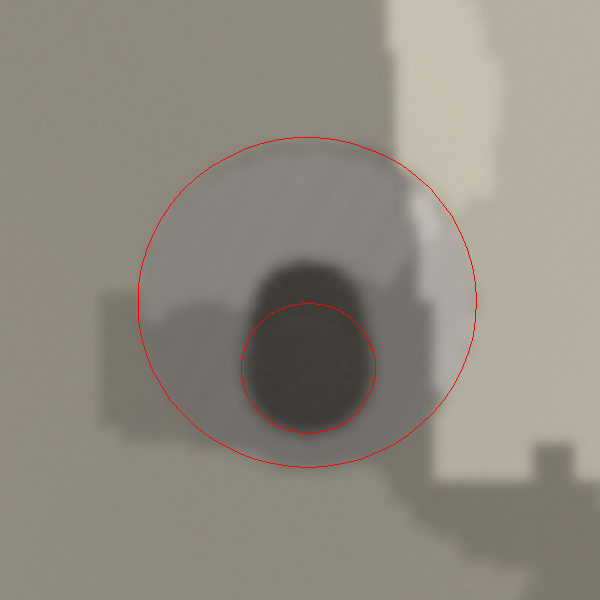

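The lid fits exactly at (595,144). Descending onto the handle.

>>> jog_arm:
  targets:
    - [[1,0.02,0.02,0.2,0],[1,0.02,0.02,0.45,0],[1,0.02,0.02,0.7,0],[1,0.02,0.02,0.9,0],[1,0.02,0.02,1.0,0],[1,0.02,0.02,1.0,0]]

```text
t: 27.22
ee_pos: [593.6, 143.3, 81.6]
eef_rot: [-0.005, -3.138, 0.001]
wrist_force: [-0.2, 0.3, -0.1]
gripper_width: 1.001
grasp_force: 0.0
```

>>> jog_arm:
  targets:
    - [[0.8,0,0,0.12,0],[0.7,0,0,0.25,0],[0.6,0,0,0.35,0],[0.5,0,0,0.4,0],[0.5,0,0,0.4,0],[0.5,0,0,0.4,0]]

```text
t: 27.72
ee_pos: [595.2, 144.4, 43.9]
eef_rot: [0.003, 3.141, 0.0]
wrist_force: [-0.2, -0.8, -0.2]
gripper_width: 0.501
grasp_force: 0.0
```

>>> jog_arm:
  targets:
    - [[0.3,0,0,0,0],[0.15,0,0,0,0],[0.1,0,0,0,0],[0.1,0,0,0,0],[0.1,0,0,0,0],[0.1,0,0,0,0]]

```text
t: 28.22
ee_pos: [595.5, 144.4, 44.2]
eef_rot: [0.003, 3.14, 0.0]
wrist_force: [-0.3, -1.5, 5.4]
gripper_width: 0.216
grasp_force: 39.1
```

>>> jog_arm:
  targets:
    - [[0.1,0,0,-0.1,0],[0.1,0,0,-0.3,0],[0.1,0,0,-0.55,0],[0.1,0,0,-0.8,0],[0.1,0,0,-1.0,0],[0.1,0,0,-1.0,0]]

```text
t: 28.72
ee_pos: [597.3, 145.3, 148.0]
eef_rot: [0.003, 3.135, 0.003]
wrist_force: [0.6, 0.2, -0.4]
gripper_width: 0.212
grasp_force: 39.2
```

>>> jog_arm:
  targets:
    - [[0.1,0,0,-0.25,0],[0.1,0,0,-0.5,0],[0.1,0,0,-0.75,0],[0.1,0,0,-0.95,0],[0.1,0,0,-1.0,0],[0.1,0,0,-1.0,0]]

```text
t: 29.22
ee_pos: [595.4, 144.7, 244.0]
eef_rot: [0.003, 3.14, 0.001]
wrist_force: [0.5, -0.8, -1.2]
gripper_width: 0.213
grasp_force: 39.3
```

>>> jog_arm:
  targets:
    - [[0.1,-0.02,-0.15,0,0],[0.1,-0.04,-0.4,0,0],[0.1,-0.07,-0.7,0,0],[0.1,-0.1,-0.99,0,0]]

```text
t: 29.55
ee_pos: [603.1, 43.9, 240.5]
eef_rot: [-0.002, -3.137, 0.001]
wrist_force: [1.4, -0.3, -1.4]
gripper_width: 0.211
grasp_force: 39.2
```

>>> jog_arm:
  targets:
    - [[0.1,-0.03,-0.25,0,0],[0.1,-0.05,-0.5,0,0],[0.1,-0.08,-0.75,0,0],[0.1,-0.1,-0.99,0,0]]

```text
t: 29.88
ee_pos: [612.9, -55.7, 240.4]
eef_rot: [-0.004, -3.137, -0.0]
wrist_force: [1.0, -1.1, -1.2]
gripper_width: 0.214
grasp_force: 39.2
```

>>> jog_arm:
  targets:
    - [[0.1,-0.03,-0.25,0,0],[0.1,-0.05,-0.5,0,0],[0.1,-0.08,-0.75,0,0],[0.1,-0.1,-0.9,0,0],[0.1,-0.11,-0.98,0,0],[0.1,-0.11,-0.98,0,0],[0.1,-0.11,-0.98,0,0],[0.1,-0.11,-0.98,0.15,0],[0.1,-0.11,-0.98,0.2,0],[0.1,-0.11,-0.98,0.2,0]]

```text
t: 30.72
ee_pos: [623.9, -149.9, 221.6]
eef_rot: [-0.0, -3.138, -0.002]
wrist_force: [-1.8, 0.3, -1.0]
gripper_width: 0.209
grasp_force: 39.3
```

>>> jog_arm:
  targets:
    - [[0.1,0,0,0.02,0],[0.1,0,0,0.02,0],[0.1,0,0,0.02,0]]

```text
t: 30.97
ee_pos: [625.4, -151.2, 221.8]
eef_rot: [0.002, 3.141, -0.0]
wrist_force: [0.0, -0.5, -0.6]
gripper_width: 0.214
grasp_force: 39.3
```

>>> jog_arm:
  targets:
    - [[0.1,-0.01,0,0.06,0],[0.1,-0.01,0,0.12,0],[0.1,-0.01,0,0.17,0],[0.1,-0.01,0,0.21,0],[0.1,-0.01,0,0.24,0],[0.1,-0.01,0,0.27,0],[0.1,-0.01,0,0.3,0],[0.1,-0.01,0,0.31,0],[0.1,-0.01,0,0.31,0]]

```text
t: 31.72
ee_pos: [626.3, -151.7, 190.6]
eef_rot: [0.003, 3.141, -0.0]
wrist_force: [-0.3, 0.3, 0.1]
gripper_width: 0.215
grasp_force: 39.3
```

>>> jog_arm:
  targets:
    - [[0.1,0,0,0.005,0],[0.1,0,0,0.01,0],[0.1,0,0,0.01,0]]

```text
t: 31.97
ee_pos: [626.6, -151.7, 190.2]
eef_rot: [0.003, 3.14, -0.0]
wrist_force: [-1.2, 0.6, 4.8]
gripper_width: 0.209
grasp_force: 39.7
```

Seated at the expected height. Releasing and backing off.

>>> jog_arm:
  targets:
    - [[0.4,0,0,0,0],[0.6,0,0,0,0],[0.8,0,0,0,0],[1,0,0,0,0],[1,0,0,0,0],[1,0,0,0,0]]

```text
t: 32.47
ee_pos: [626.1, -151.6, 189.1]
eef_rot: [-0.003, -3.141, -0.0]
wrist_force: [0.2, 0.6, 0.3]
gripper_width: 0.999
grasp_force: 0.0
```

>>> jog_arm:
  targets:
    - [[1,0,0,-0.1,0],[1,0,0,-0.3,0],[1,0,0,-0.6,0],[1,0,0,-0.9,0],[1,0,0,-0.9,0],[1,0,0,-0.9,0],[1,0,0,-0.9,0],[1,0,0,-0.9,0]]

```text
t: 33.13
ee_pos: [625.6, -151.5, 278.3]
eef_rot: [-0.003, -3.14, -0.001]
wrist_force: [0.8, -0.2, 0.4]
gripper_width: 1.0
grasp_force: 0.0
```

Run:
```python
from h import *
look('w10');im=arm.snapshot('side')[:,:,::-1]
cv2.imwrite('pics/s2.png',cv2.resize(im[60:310,250:570],(768,600)))
```

```text
33.13 [ 625.6 -151.5  278.3] [-0.24  0.46  0.29  1.4  -0.   -0.24]
```

View pics/s2.png

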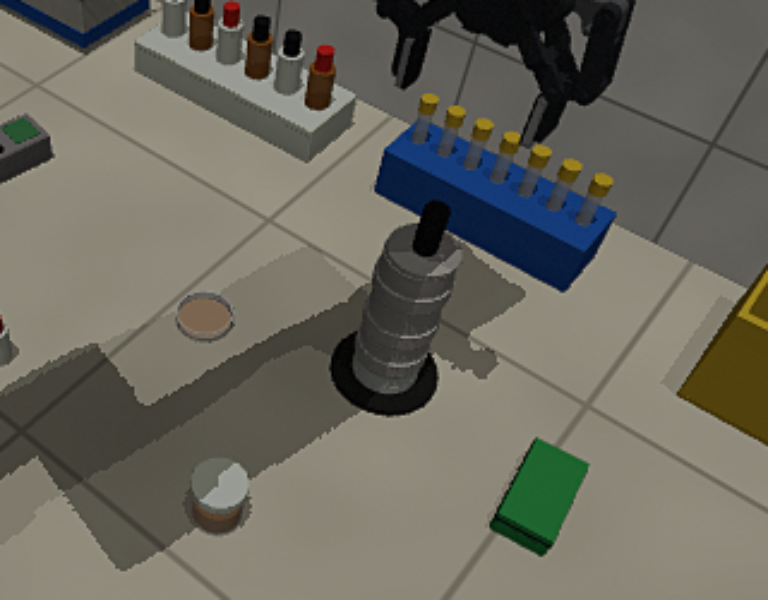

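The column stands straight on the stand in the side view, with the lid seated (crop about (420,240)). The dish, jar and slide box look unmoved and the gripper is clear.

```bash
python3 -c "
from rig import arm
print(arm.sign_off())"
```

```text
the job is handed in; nothing more can be done
None
```

The sieve set is together on its stand (pan, fine sieve, coarse sieve, lid, all seated), and I handed the job in at about 33 s; no verdict came back.

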